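Check plates in the bench caliper and file them on edge

ROBOT

A 6-joint arm with a two-finger parallel gripper is mounted at the origin on a cart in front of the work surface, level with it; the furniture and walls round the work are solid. World frame = base frame: x ahead of the robot, y to its left, z up, the work surface at z = 0. Lengths are in mm, angles in rad, forces in N, time in s.
With the tool pointing down it reaches from about 300 to 775 mm from the base axis. Payload 14.6 kg.
Tool frame: the origin (TCP) lies at the very end of the fingers, on their centre line; the grasp point (between the pads) lies 19 mm behind it (manip.grip_point_offset is the distance from the TCP to the grasp point, in mm); z points along the fingers, y is the line along which they close (so a half turn about z gives the same grasp; the last joint's range is limited). The gripper opens to 94 mm and grips with 3 to 60 N. Pads are 16 mm wide; open, the fingers measure 119 mm over their backs; the gripper's body (75 mm by 177 mm) begins 78 mm behind the grasp point.
Start: joints at [1.238, 0.3, 1.521, -0, 1.321, -0.067], TCP at [144.472, 530.676, 205.446] pointing down, gripper open.
Joint ranges: [-3.03, 3.03], [-0.79, 2.21], [0.23, 2.52], [-1.04, 4.18], [0, 3.07], [-2.55, 2.55]. Speed limits (rad/s): [2.22, 2.22, 2.57, 3.14, 3.14, 3.14].

INTERFACE

Orientations are given as [roll, pitch, yaw] about the fixed x, y, z axes, in that order (R = Rz(yaw) Ry(pitch) Rx(roll)).
In Python, from cell import telemetry, eyes, manip gives the robot as it stands.
- The arm moves only by the tool play_rows, never from a script. Its arguments are lists of equal length, an entry for each row: "translation": the shift along the world's x, y, z in m, a list of three; "yaw": the turn about the world's z in rad. A call has 1 to 12 rows; each row is the pose to reach, as a shift and turn from the pose commanded when the call began; what a row does not reach only later rows make up. A row lasts 1/8 s, in which the tool goes at most 62.5 mm and 10.7 degrees, less where a joint would pass 70% of its speed; a pose out of reach is approached as far as the arm can. A call with a gripper value outside its range is refused whole. "hand" is the opening, from 0 (shut) to 1 (fully open), set as the call begins (left out, the last holds). The fingers move at their own pace and stop on an object; "force" is the grip in N (left out, the last holds). Time passes only in rows, so rows that repeat a pose let the fingers close. It gives the time, the measured TCP pose, the force, the opening and the grip force at its end, in the units of the state.
- telemetry.read_state(): the state, without advancing time (a new reading comes with each control period).
- eyes.camera(name): name is "scene" or "top" or "wrist"; returns a dict with "pixels" (480x640x3 uint8, red, green, blue), "fx", "fy", "cx", "cy" (pixels), "cam_to_world" (4x4, takes a point from camera to world coordinates); the wrist camera has in their place "T_tool_cam" (4x4, takes a point from camera to tool coordinates, whose origin is the TCP and whose axes are the flange's). Camera axes: x right, y up, looking along -z (the intrinsics and any distortion apply to the point x, -y, -z); pixel columns grow to the right and rows downward; lengths in mm; the calibration is good to about 2 mm. The wrist camera is an equidistant fisheye: a pixel r from the principal point sees the ray r / f radians off the axis. A picture is of the moment at which its call begins: read the wrist's pose just before it. There is no depth.
- manip.sign_off(): hands the job in; it is judged then, once.
The state is a dict: "clock": time; "joints": joint angles; "qd": joint speeds; "effort": joint torques, N m; "eef_pos": TCP position; "eef_rot": TCP orientation; "wrist_force": force on the tool from outside, world axes, zero at the start; "moment": the same for the moment, N m; "finger_gap": finger opening in mm; "finger_force": force on a finger pad.
Only numpy, scipy, OpenCV 4.12 (cv2) and the standard library are available. Lean on these libraries where they do the work, as an engineer would, in place of code of your own. Each camera call takes 0.05 s, during which the arm holds its last target. There are 200 camera calls.

TASK

Take the aluminium plates that stand in the wooden block, shortest first, and measure the length of each one in the bench caliper: stand it on its long edge in the caliper's groove and slide the jaw gently up by its knob until the plate is held in contact with both measuring buttons, without making the sprung jaw lean. Then open the jaw and stand the plate on edge in the rack, in the slot that is as long as the plate and level with its ends. Finish with the jaw slid fully open, and leave the other things on the bench alone.

Things in the scene. Friction and masses are not known exactly. Their poses are not given: they have to be found in the camera images.
- gauge: Bench caliper, loose but heavy (3 kg): grey base 240 (x) x 120 (y) x 12 mm, origin at the centre of its underside. A groove for a plate runs along its x axis at y = 0, from x = -88 to +62 mm: floor 12 mm above the origin, 15 mm wide between two steel walls that rise to 36 mm above the origin (24 mm deep) with lips flared outwards. At the -x end stands the fixed jaw (anvil), at the +x end the sliding jaw. The jaw's beam lies parallel to the groove at y = +40 mm.
- anvil: Fixed jaw of the caliper: a steel post, 36 mm wide, top 62 mm above the caliper's underside, with a round 14 mm measuring button; the button's face is at x = -90 mm of the caliper, 48 mm above its underside, facing +x.
- jaw_tip: Blade of the sliding jaw with its 14 mm measuring button, which faces the anvil's button 48 mm above the caliper's underside; blade top 58 mm above the underside. Its origin lies on the jaw's lean pivot (y = +40 mm, 24 mm above the underside), 10 mm behind the button's face; its x axis is that of the caliper while the blade is square.
- jaw_slide (a joint): Position of the sliding jaw, m: 0 = fully open (145 mm between the buttons), growing as it slides along the caliper's -x towards the anvil, up to 0.085; gap = 0.145 - value. It stays where it is left (about 2 N of friction).
- jaw_lean (a joint): Lean of the sprung jaw blade away from the anvil, rad: 0 = square, about 0.008 rad for each newton of push on its button. More than about 0.08 is no good measurement; 0.15 spoils the jaw.
- knob (a point): Grip point on the axis of the sliding jaw's upright black knob: 18 mm diameter, from 38 to 74 mm above the caliper's underside, this point at 62 mm. It rises from the jaw's steel carriage (top 38 mm above the underside) on the beam, 43 mm further along +x than the jaw button's face.
- rest_end (a point): Point on the floor of the caliper's groove straight below the face of the anvil's button.
- rack: Rack, loose but heavy (2 kg): grey base 135 (x) x 166 (y) x 8 mm, origin at the centre of its underside. Three slots run parallel to its x axis, centred on x = 0 and 55 mm apart, each between two aluminium walls: 15 mm wide, 24 mm deep, walls up to 32 mm above the underside with lips flared outwards.
- wood_block: Fixed wooden block 130 (x) x 170 (y) x 30 mm in which the plates stand at the start, origin at the centre of its underside. Three grooves along its x axis at y = -55, 0 and +55 mm, 16 mm wide, floor 10 mm above the underside.
- short_slot (a point): Centre of the floor of the rack's 80 mm long slot (for the short plate).
- middle_slot (a point): Centre of the floor of the rack's 100 mm long slot (for the middle plate).
- long_slot (a point): Centre of the floor of the rack's 120 mm long slot (for the long plate).
- short_plate: Plain aluminium plate 80 (x, length) x 12 (y, thickness) x 70 mm (z, height when it stands on its long edge), 0.18 kg; origin at the centre of its lower edge. It may be absent.
- middle_plate: Plain aluminium plate 100 (x, length) x 12 (y, thickness) x 70 mm (z, height when it stands on its long edge), 0.23 kg; origin at the centre of its lower edge. It may be absent.
- long_plate: Plain aluminium plate 120 (x, length) x 12 (y, thickness) x 70 mm (z, height when it stands on its long edge), 0.28 kg; origin at the centre of its lower edge. It may be absent.
- ball_bearing: Bystander: steel ball bearing lying on the bench, 52 mm across, 12 mm high.
- lip_seal: Bystander: black rubber seal ring lying on the bench, 78 mm across, 9 mm high.
Things that resemble listed ones, but are neither listed nor needed, are in the scene too. Leave any blue or purple look-alike of the short_plate alone.

How it is judged:
By the outcome, as a careful person would: the job done as asked, in the order asked, and still so for the second after the job is handed in, with the robot touching nothing.
Of short_plate, middle_plate, long_plate only 2 to 3 are there at a start; the rules pass over those that are not, and their reading is None.
At some moment in a run one of gauge, rack may be knocked a few centimetres aside while the robot is not near it.
It also fails if it takes over 210 s, if anything falls off the work surface, if the arm or the gripper's body presses on something with over 40 N, if the wrist force passes 120 N, or if a joint passes its speed limit or range.

## Working session

There is one attempt and no reset: what is moved stays moved. The work goes in short steps, Python scripts to look and compute and a tool call to move; the robot and the scene stay as the last step left them, time stands still between calls to the robot, and variables do not carry over. Pictures are saved under pics/ and viewed, at most 14 in all, crops included, and the job is handed in when it is done.

Besides the shell and the picture viewer there is one more tool, called after ">>>" as name([rows], argument=value, ...), one row to a line, values as JSON. play_rows: Moves the arm, as the interface text tells. Its arguments: {"type":"object","properties":{"translation":{"type":"array","items":{"type":"array","items":{"type":"number"}}},"yaw":{"type":"array","items":{"type":"number"}},"hand":{"type":"number"},"force":{"type":"number"}},"required":["translation","yaw"]}

```bash
ls; mkdir -p pics
cat > h.py <<'E'
import numpy as np, cv2
from cell import telemetry, eyes, manip
def shot(n,f=None):
    c=eyes.camera(n)
    if f: cv2.imwrite('pics/'+f,c['pixels'][:,:,::-1])
    return c
def ray(c,u,v):
    T=np.array(c['cam_to_world']); d=np.array([(u-c['cx'])/c['fx'],-(v-c['cy'])/c['fy'],-1.])
    return T[:3,3],T[:3,:3]@d
def onz(c,u,v,z):
    o,d=ray(c,u,v); return (o+d*(z-o[2])/d[2])[:2]
def proj(c,p):
    T=np.array(c['cam_to_world']); q=T[:3,:3].T@(np.array(p,float)-T[:3,3])
    return c['cx']+c['fx']*q[0]/-q[2], c['cy']-c['fy']*q[1]/-q[2]
E
python3 - <<'E'
from h import *
for n in('top','scene'):
    c=shot(n,n+'0.png'); print(n,c['fx'],c['cx'],c['cy'],np.round(c['cam_to_world'],3).tolist(),[k for k in c])
print(telemetry.read_state())
E
```

```text
pics
top 526.1049177444619 311.1507914690688 235.00604349861607 [[0.049, 0.975, -0.219, 247.719], [-0.999, 0.049, -0.005, -22.971], [0.006, 0.219, 0.976, 1435.639], [0.0, 0.0, 0.0, 1.0]] ['pixels', 'fx', 'fy', 'cx', 'cy', 'cam_to_world']
scene 488.41002021767775 317.1107414519807 235.61501663839908 [[0.489, 0.674, -0.554, -17.05], [-0.872, 0.375, -0.314, -349.566], [-0.004, 0.637, 0.771, 906.302], [0.0, 0.0, 0.0, 1.0]] ['pixels', 'fx', 'fy', 'cx', 'cy', 'cam_to_world']
{'clock': 0.1, 'joints': array([ 1.23840317e+00,  3.00406389e-01,  1.52150489e+00, -1.20721194e-05,
        1.32069956e+00, -6.65849100e-02]), 'qd': array([ 0.00063453, -0.00022673, -0.00176256,  0.00135434, -0.00047892,
       -0.00046041]), 'effort': array([ 2.78650259e-03, -5.32647836e+01, -3.53275251e+01,  7.09940423e-02,
        2.36491696e-02, -9.60159286e-05]), 'eef_pos': array([144.4016801, 530.4667916, 204.9540552]), 'eef_rot': array([-3.14057594e+00, -5.60784398e-05,  2.87578737e+00]), 'wrist_force': array([-0.40756187, -0.17559689,  0.03637303]), 'moment': array([ 0.02758312,  0.02376068, -0.00653282]), 'finger_force': 0.0, 'finger_gap': 93.96928796033863}
```

View pics/top0.png

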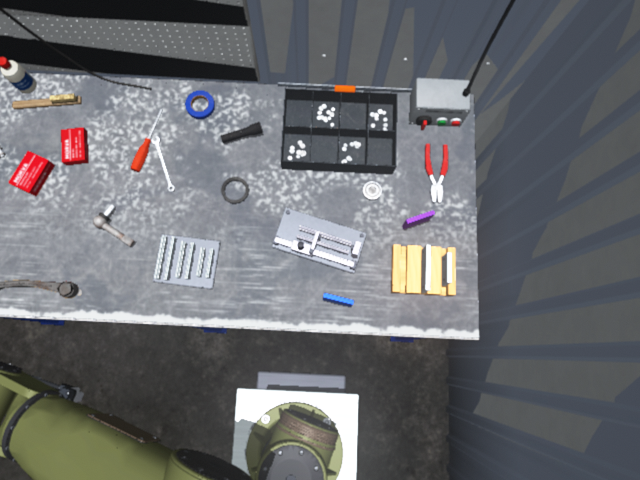

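View pics/scene0.png

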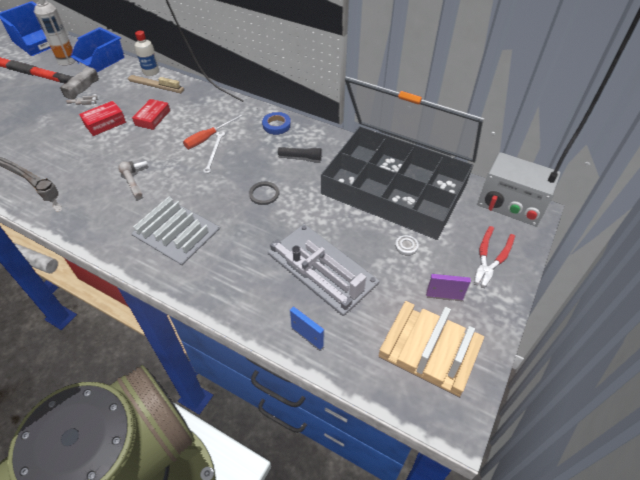

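The top view shows the block at about (424,270) with two plates at (428,268) and (449,267). It also shows the caliper at (320,240), knob at (300,245), and the rack at (187,261). Blue and purple look-alikes are at (338,299) and (420,218). I'll enlarge these areas.

Run:
```python
from h import *
t=cv2.imread('pics/top0.png'); s=cv2.imread('pics/scene0.png')
r=lambda im,x,y,w,h,k:cv2.resize(im[y:y+h,x:x+w],None,fx=k,fy=k,interpolation=cv2.INTER_CUBIC)
a=np.hstack([r(t,265,200,110,75,4),r(t,385,235,80,75,4)])[:, :760]
b=np.hstack([r(t,145,225,80,75,4),r(s,375,295,110,75,4)])[:, :760]
cv2.imwrite('pics/c0.png',np.vstack([a,b]))
c=shot('top')
for p in [(424,270),(320,240),(187,261),(300,245),(338,299),(420,218),(428,268),(449,267)]: print(p,onz(c,*p,30).round())
c=shot('wrist','w0.png'); print(c['fx'],c['cx'],c['cy'],np.round(c['T_tool_cam'],3).tolist())
```

```text
(424, 270) [ 482. -325.]
(320, 240) [550. -40.]
(187, 261) [474. 316.]
(300, 245) [534.  13.]
(338, 299) [392. -96.]
(420, 218) [ 626. -313.]
(428, 268) [ 488. -336.]
(449, 267) [ 493. -392.]
371.64829954431775 317.4265072957715 235.96317863863854 [[-0.001, 0.971, 0.238, 68.783], [1.0, 0.001, -0.0, -0.442], [-0.001, 0.238, -0.971, -179.199], [0.0, 0.0, 0.0, 1.0]]
```

View pics/c0.png

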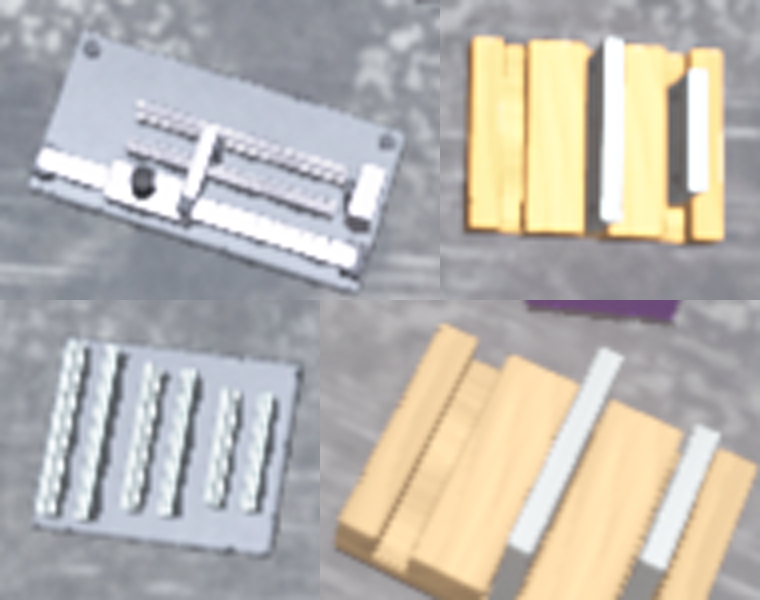

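View pics/w0.png

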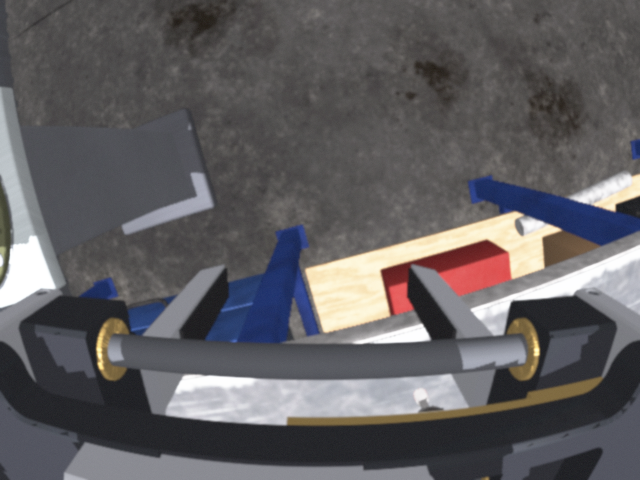

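>>> play_rows([
  [0.05, -0.03, 0],
  [0.1, -0.06, 0],
  [0.15, -0.09, 0],
  [0.2, -0.12, 0],
  [0.25, -0.15, -0.01],
  [0.3, -0.18, -0.02],
  [0.35, -0.2, -0.03],
  [0.4, -0.23, -0.045],
  [0.4, -0.23, -0.045],
  [0.4, -0.23, -0.045],
  [0.4, -0.23, -0.045],
  [0.4, -0.23, -0.045],
], yaw=[0.01, 0.02, 0.03, 0.04, 0.05, 0.06, 0.07, 0.07, 0.07, 0.07, 0.07, 0.07], hand=0.35)

```text
clock: 1.7
eef_pos: [543.9, 301.4, 161.0]
eef_rot: [3.141, 0.001, 2.947]
wrist_force: [0.4, 0.4, 0.2]
finger_gap: 33.0
finger_force: 0.0
```

```bash
cat >> h.py <<'E'
from scipy.spatial.transform import Rotation as Ro
def wshot(f=None):
    s=telemetry.read_state(); T=np.eye(4); T[:3,:3]=Ro.from_euler('xyz',s['eef_rot']).as_matrix(); T[:3,3]=s['eef_pos']
    c=shot('wrist',f); c=dict(c); c['W']=T@np.array(c['T_tool_cam']); c['s']=s; return c
def wonz(c,u,v,z):
    a=np.array([(u-c['cx']),(v-c['cy'])]); r=np.hypot(*a); th=r/c['fx']
    d=np.array([np.sin(th)*a[0]/r,-np.sin(th)*a[1]/r,-np.cos(th)]); d=c['W'][:3,:3]@d; o=c['W'][:3,3]
    return (o+d*(z-o[2])/d[2])[:2]
def wproj(c,p):
    q=c['W'][:3,:3].T@(np.array(p,float)-c['W'][:3,3]); r=np.hypot(q[0],q[1]); th=np.arctan2(r,-q[2])*c['fx']
    return c['cx']+th*q[0]/r, c['cy']-th*q[1]/r
def rect(c,z,cen,half=110,k=3):
    """metric ortho picture at height z: rows go -x, columns go -y, k px/mm"""
    n=2*half*k; X=cen[0]+half-np.arange(n)/k; Y=cen[1]+half-np.arange(n)/k
    YY,XX=np.meshgrid(Y,X); P=np.stack([XX,YY,np.full_like(XX,z)],-1)-c['W'][:3,3]
    q=P@c['W'][:3,:3]; r=np.hypot(q[...,0],q[...,1]); th=np.arctan2(r,-q[...,2])*c['fx']
    return cv2.remap(c['pixels'],(c['cx']+th*q[...,0]/r).astype('f4'),(c['cy']-th*q[...,1]/r).astype('f4'),cv2.INTER_CUBIC)
E
python3 - <<'E'
from h import *
c=wshot('w1.png'); print(c['s']['eef_pos'],c['s']['eef_rot'])
im=rect(c,32,(474,316),100,3); cv2.imwrite('pics/r1.png',im[:,:,::-1])
E
```

```text
[543.93007757 301.44377162 161.03568021] [3.14113582e+00 6.48656317e-04 2.94710698e+00]
```

View pics/r1.png

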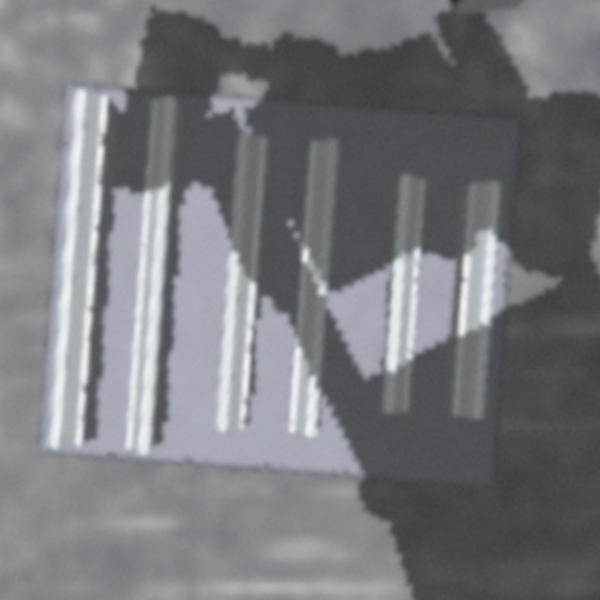

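The ortho view of the rack shows the short slot centred at pixel (439,296) and the long slot at (117,272), with a tilt of about -0.067 rad. Next I'll look at the caliper.

>>> play_rows([
  [0, -0.05, 0.01],
  [0, -0.1, 0.02],
  [0, -0.15, 0.02],
  [0, -0.2, 0.02],
  [0, -0.25, 0.02],
  [-0.01, -0.3, 0.02],
  [-0.01, -0.35, 0.02],
  [-0.02, -0.4, 0.02],
  [-0.02, -0.437, 0.02],
  [-0.02, -0.437, 0.02],
  [-0.02, -0.437, 0.02],
  [-0.02, -0.437, 0.02],
], yaw=[-0.17, -0.34, -0.51, -0.68, -0.85, -1.02, -1.19, -1.36, -1.5, -1.66, -1.66, -1.66])

```text
clock: 3.25
eef_pos: [524.5, -135.8, 180.6]
eef_rot: [3.141, -0.0, 1.29]
wrist_force: [-0.3, 0.6, -0.4]
finger_gap: 33.1
finger_force: 0.0
```

Run:
```python
from h import *
c=wshot('w2.png'); print(c['s']['eef_pos'],c['s']['eef_rot'],c['W'][:3,3])
im=rect(c,36,(550,-40),130,2.25); cv2.imwrite('pics/r2.png',im[:,:,::-1]); print(im.shape)
```

```text
[ 524.53483208 -135.76493864  180.59185419] [ 3.14138259e+00 -9.96266216e-06  1.29016413e+00] [543.06941781 -70.29430661 359.79191834]
(585, 585, 3)
```

View pics/r2.png

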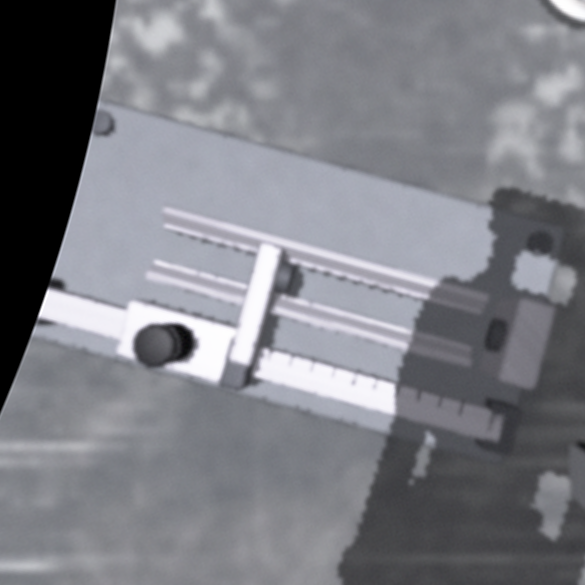

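The caliper's groove runs from (155,243) to (479,328), with the knob at (155,346). The gauge origin works out to about (556,-38) at yaw 1.314, and the current gap is about 87 mm. I'll open the jaw first.

>>> play_rows([
  [0, 0.05, 0],
  [0.002, 0.1, 0],
  [0.003, 0.1465, 0],
  [0.003, 0.1465, -0.03],
  [0.003, 0.1465, -0.06],
  [0.003, 0.1465, -0.09],
  [0.003, 0.1465, -0.115],
  [0.003, 0.1465, -0.134],
  [0.003, 0.1465, -0.134],
], yaw=[0.01, 0.02, 0.024, 0.024, 0.024, 0.024, 0.024, 0.024, 0.024])

```text
clock: 4.42
eef_pos: [526.7, 10.6, 45.5]
eef_rot: [-3.139, 0.001, 1.312]
wrist_force: [-0.5, -0.8, 0.3]
finger_gap: 33.2
finger_force: 0.0
```

>>> play_rows([
  [0, 0, 0],
  [0, 0, 0],
  [0, 0, 0],
  [0, 0, 0],
  [0, 0, 0],
  [0, 0, 0],
], yaw=[0, 0, 0, 0, 0, 0], hand=0.1, force=12)

```text
clock: 5.18
eef_pos: [528.2, 10.2, 47.4]
eef_rot: [3.14, -0.001, 1.31]
wrist_force: [3.1, 1.3, 5.9]
finger_gap: 17.9
finger_force: 12.0
```

Run:
```python
from h import *
for i in range(3):
    s=telemetry.read_state(); print(s['eef_pos'].round(1),s['wrist_force'].round(1),s['finger_gap'])
    eyes.camera('top')
```

```text
[528.2  10.2  47.4] [3.1 1.3 5.9] 17.854557968640357
[528.3  10.2  47.4] [1.9 1.5 6.6] 17.555743258303686
[528.2  10.2  47.4] [3.  1.2 6.7] 17.528393681202278
```

>>> play_rows([
  [0, 0, 0.001],
  [0.0013, 0.0048, 0.001],
  [0.0025, 0.0097, 0.001],
  [0.0051, 0.0193, 0.001],
  [0.0076, 0.029, 0.001],
  [0.0102, 0.0387, 0.001],
  [0.0127, 0.0484, 0.001],
  [0.0127, 0.0484, 0.001],
], yaw=[0, 0, 0, 0, 0, 0, 0, 0])

```text
clock: 6.32
eef_pos: [541.1, 58.8, 47.5]
eef_rot: [3.14, -0.0, 1.31]
wrist_force: [9.7, -1.1, -4.2]
finger_gap: 17.8
finger_force: 12.0
```

>>> play_rows([
  [0.0005, 0.0019, 0],
  [0.001, 0.0039, 0],
  [0.001, 0.0039, 0],
], yaw=[0, 0, 0])

```text
clock: 6.7
eef_pos: [541.9, 62.1, 47.5]
eef_rot: [3.14, 0.0, 1.31]
wrist_force: [8.6, -2.6, -3.5]
finger_gap: 17.7
finger_force: 12.0
```

>>> play_rows([
  [0.0003, 0.001, 0],
  [0.0005, 0.0019, 0],
  [0.0005, 0.0019, 0],
], yaw=[0, 0, 0])

```text
clock: 7.08
eef_pos: [542.4, 63.9, 47.5]
eef_rot: [3.14, 0.0, 1.31]
wrist_force: [7.3, -3.3, -4.3]
finger_gap: 17.4
finger_force: 12.0
```

>>> play_rows([
  [0.001, 0.001, 0],
  [0.0015, 0.0025, 0],
  [0.0015, 0.0025, 0],
], yaw=[0, 0, 0])

```text
clock: 7.45
eef_pos: [543.0, 65.8, 47.4]
eef_rot: [-3.141, 0.002, 1.31]
wrist_force: [1.2, -8.9, 0.4]
finger_gap: 17.7
finger_force: 12.0
```

>>> play_rows([
  [0.0003, 0.001, 0],
  [0.0005, 0.0019, 0],
  [0.0005, 0.0019, 0],
], yaw=[0, 0, 0])

```text
clock: 7.82
eef_pos: [543.3, 67.0, 47.3]
eef_rot: [-3.141, 0.003, 1.31]
wrist_force: [-0.2, -15.0, 0.9]
finger_gap: 17.8
finger_force: 12.0
```

>>> play_rows([
  [0.0003, 0.001, 0],
  [0.0005, 0.0019, 0],
  [0.0005, 0.0019, 0],
], yaw=[0, 0, 0])

```text
clock: 8.2
eef_pos: [543.8, 68.9, 47.3]
eef_rot: [-3.141, 0.003, 1.31]
wrist_force: [-0.5, -15.3, 0.5]
finger_gap: 17.8
finger_force: 12.0
```

>>> play_rows([
  [-0.0005, -0.002, 0],
  [-0.0005, -0.002, 0],
  [-0.0005, -0.002, 0.03],
  [-0.0005, -0.002, 0.08],
  [-0.0005, -0.002, 0.134],
  [0, -0.06, 0.134],
  [-0.01, -0.12, 0.134],
  [-0.019, -0.18, 0.134],
  [-0.019, -0.205, 0.134],
  [-0.019, -0.205, 0.134],
  [-0.019, -0.205, 0.134],
], yaw=[0, 0, 0, 0, 0, 0, 0, 0, 0, 0, 0], hand=0.35)

```text
clock: 9.57
eef_pos: [525.2, -133.3, 181.3]
eef_rot: [-3.141, -0.0, 1.31]
wrist_force: [0.4, -0.3, 0.0]
finger_gap: 33.0
finger_force: 0.0
```

Run:
```python
from h import *
c=wshot('w3.png'); print(c['s']['eef_pos'],c['s']['eef_rot'],c['W'][:3,3])
im=rect(c,36,(550,-40),130,2.25); cv2.imwrite('pics/r3.png',im[:,:,::-1]); print(im.shape)
```

```text
[ 525.21593152 -133.32986036  181.34462496] [-3.14122301e+00 -2.99202858e-04  1.31041126e+00] [542.50111533 -67.56626766 360.56448292]
(585, 585, 3)
```

View pics/r3.png

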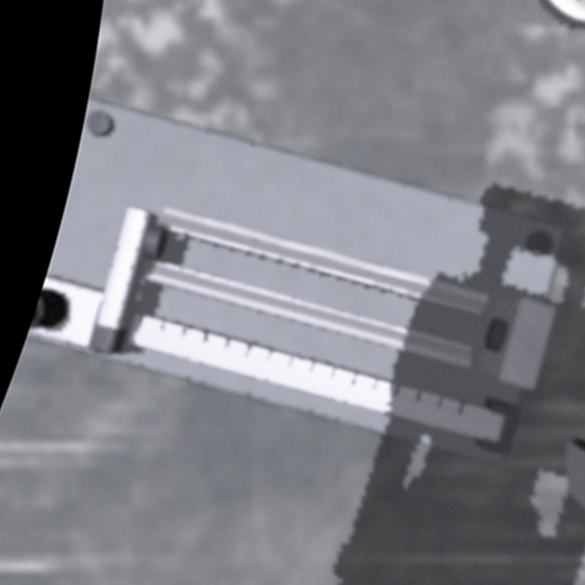

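The caliper hasn't moved (same wall ends), and the jaw now sits at the open end, with the blade at (125,280). Next I'll look at the block.

>>> play_rows([
  [-0.015, -0.03, 0.01],
  [-0.03, -0.06, 0.01],
  [-0.045, -0.09, 0.01],
  [-0.06, -0.12, 0.01],
  [-0.075, -0.15, 0.01],
  [-0.09, -0.18, 0.01],
  [-0.105, -0.21, 0.01],
  [-0.112, -0.212, 0.01],
  [-0.112, -0.212, 0.01],
  [-0.112, -0.212, 0.01],
], yaw=[-0.17, -0.34, -0.51, -0.68, -0.85, -1.02, -1.19, -1.31, -1.31, -1.31])

```text
clock: 10.88
eef_pos: [413.8, -345.5, 191.5]
eef_rot: [3.142, -0.0, 0.004]
wrist_force: [-0.3, -0.3, -0.2]
finger_gap: 33.2
finger_force: 0.0
```

Run:
```python
from h import *
c=wshot('w4.png'); print(c['s']['eef_pos'],c['s']['eef_rot'],c['W'][:3,3])
im=rect(c,80,(485,-350),120,2.4); cv2.imwrite('pics/r4.png',im[:,:,::-1]); print(im.shape)
```

```text
[ 413.84014054 -345.54015072  191.54352644] [ 3.14157797e+00 -1.66243448e-04  3.79794789e-03] [ 481.90262574 -345.62727141  370.75429742]
(576, 576, 3)
```

View pics/r4.png

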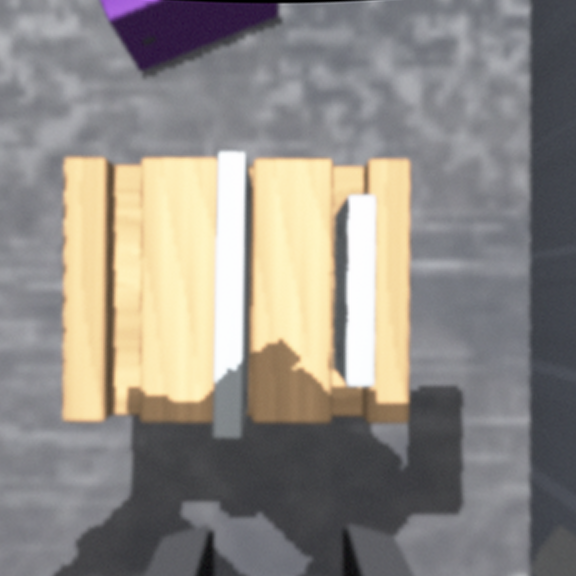

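The short plate's top edge is centred at (361,291) px, 80 mm long, and the long plate's at (230,295), 119 mm. The middle plate is absent. I'll pick up the short plate.

>>> play_rows([
  [0.035, -0.018, 0],
  [0.07, -0.035, 0],
  [0.07, -0.035, -0.03],
  [0.07, -0.035, -0.07],
  [0.07, -0.035, -0.11],
  [0.07, -0.035, -0.135],
  [0.07, -0.035, -0.1465],
  [0.07, -0.035, -0.1465],
], yaw=[-0.01, -0.02, -0.02, -0.02, -0.02, -0.02, -0.02, -0.02])

```text
clock: 11.92
eef_pos: [483.4, -381.0, 44.9]
eef_rot: [-3.141, 0.0, -0.019]
wrist_force: [-0.7, 0.6, 0.0]
finger_gap: 32.7
finger_force: 0.0
```

>>> play_rows([
  [0, 0, 0],
  [0, 0, 0],
  [0, 0, 0],
  [0, 0, 0],
  [0, 0, 0],
  [0, 0, 0],
], yaw=[0, 0, 0, 0, 0, 0], hand=0, force=25)

```text
clock: 12.68
eef_pos: [483.5, -381.6, 45.8]
eef_rot: [3.141, -0.001, -0.02]
wrist_force: [-0.5, 0.6, 5.4]
finger_gap: 11.9
finger_force: 25.0
```

>>> play_rows([
  [0, 0, 0.02],
  [0, 0, 0.04],
  [0, 0, 0.07],
  [0, 0, 0.1],
  [0, 0, 0.1],
], yaw=[0, 0, 0, 0, 0])

```text
clock: 13.3
eef_pos: [484.0, -382.0, 148.1]
eef_rot: [3.138, -0.004, -0.02]
wrist_force: [-0.1, 0.2, -2.4]
finger_gap: 11.5
finger_force: 25.0
```

>>> play_rows([
  [0.005, 0.03, 0.02],
  [0.01, 0.06, 0.033],
  [0.015, 0.09, 0.033],
  [0.02, 0.12, 0.033],
  [0.025, 0.15, 0.033],
  [0.03, 0.18, 0.033],
  [0.035, 0.21, 0.033],
  [0.041, 0.2487, 0.033],
  [0.041, 0.2487, 0.033],
  [0.041, 0.2487, 0.033],
  [0.041, 0.2487, 0.033],
], yaw=[0.17, 0.34, 0.51, 0.68, 0.85, 1.02, 1.19, 1.33, 1.33, 1.33, 1.33])

```text
clock: 14.68
eef_pos: [523.9, -133.4, 177.6]
eef_rot: [-3.141, 0.0, 1.308]
wrist_force: [0.3, 0.2, -1.9]
finger_gap: 11.9
finger_force: 25.0
```

```bash
cat > chk.py <<'E'
from h import *
import sys
def chk(ref,z,cen,half,k,box):
    c=wshot(); s=c['s']; print(s['eef_pos'].round(2),s['eef_rot'].round(4),s['wrist_force'].round(1))
    im=rect(c,z,cen,half,k)[:,:,::-1].copy(); a=cv2.imread(ref); r0,r1,c0,c1=box
    g=lambda q:cv2.cvtColor(q[r0:r1,c0:c1],cv2.COLOR_BGR2GRAY).astype('f4')
    print('shift px (col,row), per mm',k,cv2.phaseCorrelate(g(a),g(im),cv2.createHanningWindow((c1-c0,r1-r0),cv2.CV_32F)), 'diff',np.abs(g(a)-g(im)).mean())
    return im
E
python3 - <<'E'
from chk import *
im=chk('pics/r3.png',36,(550,-40),130,2.25,(110,360,100,390)); cv2.imwrite('pics/r5.png',im)
E
```

```text
[ 523.94 -133.44  177.63] [-3.1412e+00  1.0000e-04  1.3078e+00] [ 0.3  0.2 -1.9]
shift px (col,row), per mm 2.25 ((-0.45175125686591855, 0.12349619622492014), 0.8200449532063802) diff 3.7328277
```

>>> play_rows([
  [0.01, 0.024, 0],
  [0.02, 0.0481, 0],
  [0.02, 0.0481, -0.03],
  [0.02, 0.0481, -0.06],
  [0.02, 0.0481, -0.0856],
  [0.02, 0.0481, -0.0856],
  [0.02, 0.0481, -0.0856],
  [0.02, 0.0481, -0.0856],
], yaw=[0.006, 0.006, 0.006, 0.006, 0.006, 0.006, 0.006, 0.006])

```text
clock: 15.72
eef_pos: [544.7, -84.8, 93.5]
eef_rot: [3.14, -0.0, 1.316]
wrist_force: [0.0, -0.6, -1.9]
finger_gap: 11.9
finger_force: 25.0
```

Run:
```python
from h import *
c=wshot('w6.png'); print(c['s']['eef_pos'],c['s']['eef_rot'],c['s']['wrist_force'].round(1))
cv2.imwrite('pics/w6c.png',cv2.resize(c['pixels'][60:480,150:520,::-1],None,fx=1.4,fy=1.4))
```

```text
[544.70541425 -84.79029444  93.54823914] [ 3.13974686e+00 -5.65678412e-05  1.31552542e+00] [ 0.  -0.6 -1.9]
```

View pics/w6c.png

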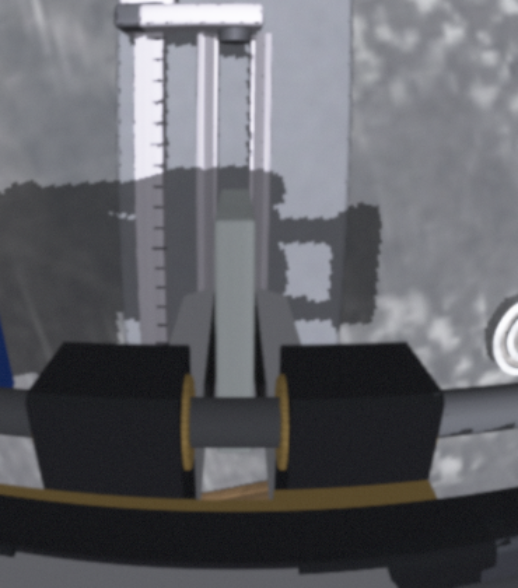

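The plate sits over the groove's centre line: plate end at columns 218–252, groove walls at 197–218 and 249–272. I'll lower it.

>>> play_rows([
  [-0.0004, 0, -0.01],
  [-0.0004, 0, -0.018],
  [-0.0004, 0, -0.024],
  [-0.0004, 0, -0.03],
  [-0.0004, 0, -0.035],
  [-0.0004, 0, -0.035],
], yaw=[-0.002, -0.002, -0.002, -0.002, -0.002, -0.002])

```text
clock: 16.52
eef_pos: [543.6, -84.5, 57.0]
eef_rot: [-3.141, 0.0, 1.314]
wrist_force: [0.1, -0.1, -2.1]
finger_gap: 11.8
finger_force: 25.0
```

>>> play_rows([
  [0, 0, -0.003],
  [0, 0, -0.006],
  [0, 0, -0.008],
  [0, 0, -0.0095],
  [0, 0, -0.0095],
], yaw=[0, 0, 0, 0, 0])

```text
clock: 17.15
eef_pos: [543.8, -84.5, 47.9]
eef_rot: [3.141, -0.0, 1.314]
wrist_force: [-0.2, 0.3, -2.1]
finger_gap: 11.9
finger_force: 25.0
```

>>> play_rows([
  [0, 0, -0.001],
  [0, 0, -0.001],
  [0, 0, -0.001],
], yaw=[0, 0, 0])

```text
clock: 17.52
eef_pos: [543.9, -84.6, 47.8]
eef_rot: [3.141, 0.0, 1.314]
wrist_force: [-3.8, 0.4, 9.1]
finger_gap: 11.7
finger_force: 25.0
```

>>> play_rows([
  [0, 0, -0.0007],
  [0, 0, -0.0007],
  [0, 0, -0.0007],
], yaw=[0, 0, 0])

```text
clock: 17.9
eef_pos: [544.0, -84.6, 47.7]
eef_rot: [3.141, 0.0, 1.314]
wrist_force: [-7.8, 0.9, 17.7]
finger_gap: 11.6
finger_force: 25.0
```

>>> play_rows([
  [0, 0, 0.0015],
  [0, 0, 0.0015],
  [0, 0, 0.0015],
  [0, 0, 0.0015],
  [0, 0, 0.03],
  [0, 0, 0.075],
  [-0.0005, 0.05, 0.08],
  [-0.001, 0.1, 0.08],
  [-0.001, 0.151, 0.08],
  [-0.001, 0.151, 0.05],
  [-0.001, 0.151, 0.02],
  [-0.001, 0.151, 0.0015],
], yaw=[0, 0, 0, 0, 0, 0, 0, 0, 0, 0, 0, 0], hand=0.35)

```text
clock: 19.4
eef_pos: [542.2, 66.6, 46.1]
eef_rot: [-3.14, 0.0, 1.314]
wrist_force: [-0.1, -0.2, 0.4]
finger_gap: 32.7
finger_force: 0.0
```

>>> play_rows([
  [0, 0, 0],
  [0, 0, 0],
  [0, 0, 0],
  [0, 0, 0],
  [0, 0, 0],
  [0, 0, 0],
], yaw=[0, 0, 0, 0, 0, 0], hand=0.1, force=8)

```text
clock: 20.15
eef_pos: [543.2, 66.5, 48.3]
eef_rot: [3.14, -0.0, 1.314]
wrist_force: [1.6, -0.8, 5.3]
finger_gap: 17.4
finger_force: 8.0
```

>>> play_rows([
  [-0.0013, -0.0048, 0],
  [-0.0038, -0.0145, 0],
  [-0.0064, -0.0242, 0],
  [-0.0089, -0.0338, 0],
  [-0.0114, -0.0435, 0],
  [-0.0135, -0.0515, 0],
  [-0.0147, -0.0561, 0],
  [-0.0147, -0.0561, 0],
], yaw=[0, 0, 0, 0, 0, 0, 0, 0])

```text
clock: 21.15
eef_pos: [527.9, 9.9, 48.2]
eef_rot: [-3.142, 0.0, 1.313]
wrist_force: [-2.8, -2.1, 8.8]
finger_gap: 17.5
finger_force: 8.0
```

>>> play_rows([
  [-0.0003, -0.001, 0],
  [-0.0005, -0.0019, 0],
  [-0.0008, -0.0029, 0],
  [-0.0008, -0.0029, 0],
], yaw=[0, 0, 0, 0])

```text
clock: 21.65
eef_pos: [527.2, 7.5, 48.2]
eef_rot: [3.141, -0.0, 1.314]
wrist_force: [-0.2, 1.3, 8.5]
finger_gap: 18.1
finger_force: 8.0
```

>>> play_rows([
  [-0.0003, -0.001, 0],
  [-0.0003, -0.001, 0],
], yaw=[0, 0])

```text
clock: 21.9
eef_pos: [527.0, 6.5, 48.2]
eef_rot: [3.141, -0.0, 1.314]
wrist_force: [-1.0, 1.6, 8.2]
finger_gap: 17.9
finger_force: 8.0
```

>>> play_rows([
  [-0.0003, -0.001, 0],
  [-0.0003, -0.001, 0],
], yaw=[0, 0])

```text
clock: 22.15
eef_pos: [526.7, 5.6, 48.2]
eef_rot: [3.141, -0.001, 1.314]
wrist_force: [-0.5, 2.6, 8.0]
finger_gap: 17.7
finger_force: 8.0
```

>>> play_rows([
  [-0.0002, -0.0007, 0],
  [-0.0002, -0.0007, 0],
], yaw=[0, 0])

```text
clock: 22.4
eef_pos: [526.5, 4.9, 48.2]
eef_rot: [3.141, -0.001, 1.314]
wrist_force: [-0.6, 2.2, 8.6]
finger_gap: 17.5
finger_force: 8.0
```

>>> play_rows([
  [-0.0001, -0.0005, 0],
  [-0.0001, -0.0005, 0],
], yaw=[0, 0])

```text
clock: 22.65
eef_pos: [526.4, 4.4, 48.2]
eef_rot: [3.141, -0.001, 1.314]
wrist_force: [-0.9, 3.1, 8.1]
finger_gap: 18.2
finger_force: 8.0
```

>>> play_rows([
  [-0.0001, -0.0005, 0],
  [-0.0001, -0.0005, 0],
], yaw=[0, 0])

```text
clock: 22.9
eef_pos: [526.3, 3.9, 48.2]
eef_rot: [3.141, -0.001, 1.314]
wrist_force: [-1.0, 2.8, 8.3]
finger_gap: 17.4
finger_force: 8.0
```

>>> play_rows([
  [-0.0001, -0.0005, 0],
  [-0.0001, -0.0005, 0],
], yaw=[0, 0])

```text
clock: 23.15
eef_pos: [526.2, 3.5, 48.2]
eef_rot: [3.142, -0.001, 1.314]
wrist_force: [-1.1, 2.4, 8.6]
finger_gap: 18.1
finger_force: 8.0
```

Run:
```python
from h import *
F=[]
for i in range(4):
    F.append(telemetry.read_state()['wrist_force']); c=eyes.camera('scene')
print(np.mean(F,0),np.std(F,0))
```

```text
[-1.55634471  2.95712002  8.7990689 ] [0.33105989 0.63858381 0.15584098]
```

>>> play_rows([
  [-0.0001, -0.0005, 0],
  [-0.0001, -0.0005, 0],
], yaw=[0, 0])

```text
clock: 23.6
eef_pos: [526.1, 3.2, 48.2]
eef_rot: [3.142, -0.001, 1.314]
wrist_force: [-0.3, 4.6, 8.6]
finger_gap: 17.8
finger_force: 8.0
```

>>> play_rows([
  [-0.0001, -0.0005, 0],
  [-0.0001, -0.0005, 0],
], yaw=[0, 0])

```text
clock: 23.85
eef_pos: [526.0, 2.9, 48.2]
eef_rot: [3.142, -0.001, 1.314]
wrist_force: [-1.1, 6.9, 9.1]
finger_gap: 18.0
finger_force: 8.0
```

>>> play_rows([
  [-0.0001, -0.0005, 0],
  [-0.0001, -0.0005, 0],
], yaw=[0, 0])

```text
clock: 24.1
eef_pos: [525.9, 2.6, 48.2]
eef_rot: [3.142, -0.002, 1.314]
wrist_force: [-0.1, 7.5, 8.7]
finger_gap: 17.9
finger_force: 8.0
```

>>> play_rows([
  [0, 0, 0],
  [0, 0, 0],
  [0, 0, 0],
  [0, 0, 0],
], yaw=[0, 0, 0, 0])

```text
clock: 24.6
eef_pos: [525.9, 2.6, 48.2]
eef_rot: [3.142, -0.001, 1.314]
wrist_force: [-0.7, 7.7, 9.0]
finger_gap: 17.6
finger_force: 8.0
```

>>> play_rows([
  [0.0005, 0.0019, 0],
  [0.0025, 0.0097, 0],
  [0.0051, 0.0193, 0],
  [0.0076, 0.029, 0],
  [0.0102, 0.0387, 0],
  [0.0127, 0.0484, 0],
  [0.0152, 0.058, 0],
  [0.0163, 0.0625, 0],
  [0.0168, 0.064, 0],
  [0.0168, 0.064, 0],
], yaw=[0, 0, 0, 0, 0, 0, 0, 0, 0, 0])

```text
clock: 25.85
eef_pos: [543.0, 65.7, 48.2]
eef_rot: [3.141, -0.0, 1.314]
wrist_force: [0.8, 0.5, 6.5]
finger_gap: 17.6
finger_force: 8.0
```

>>> play_rows([
  [0, 0, 0],
  [0, 0, 0],
  [0, 0, 0],
  [0, 0, 0.03],
  [0, 0, 0.075],
  [0, -0.05, 0.08],
  [0.0003, -0.1, 0.08],
  [0.0005, -0.1525, 0.08],
  [0.0005, -0.1525, 0.05],
  [0.0005, -0.1525, 0.02],
  [0.0005, -0.1525, 0.002],
  [0.0005, -0.1525, 0.002],
], yaw=[0, 0, 0, 0, 0, 0, 0, 0, 0, 0, 0, 0], hand=0.35)

```text
clock: 27.35
eef_pos: [542.7, -86.5, 48.8]
eef_rot: [-3.14, 0.0, 1.314]
wrist_force: [0.4, -0.4, -0.4]
finger_gap: 32.8
finger_force: 0.0
```

>>> play_rows([
  [0, 0, 0],
  [0, 0, 0],
  [0, 0, 0],
  [0, 0, 0],
  [0, 0, 0],
  [0, 0, 0],
], yaw=[0, 0, 0, 0, 0, 0], hand=0, force=25)

```text
clock: 28.1
eef_pos: [543.6, -86.8, 50.5]
eef_rot: [3.14, -0.0, 1.314]
wrist_force: [-1.2, 1.8, 5.7]
finger_gap: 12.0
finger_force: 25.0
```

>>> play_rows([
  [0, 0, 0.01],
  [0, 0, 0.03],
  [0, 0, 0.06],
  [0, 0, 0.09],
  [0, 0, 0.12],
  [0, 0, 0.12],
], yaw=[0, 0, 0, 0, 0, 0])

```text
clock: 28.85
eef_pos: [543.9, -86.9, 171.8]
eef_rot: [3.138, -0.0, 1.314]
wrist_force: [0.1, -0.6, -3.2]
finger_gap: 12.1
finger_force: 25.0
```

>>> play_rows([
  [0, 0.04, 0],
  [0, 0.08, 0],
  [0, 0.12, 0],
  [0, 0.16, 0],
  [0, 0.2, 0],
  [0, 0.24, 0],
  [0, 0.28, 0],
  [0, 0.32, 0],
  [0, 0.36, -0.01],
  [0, 0.388, -0.01],
  [0, 0.388, -0.01],
  [0, 0.388, -0.01],
], yaw=[0.16, 0.32, 0.49, 0.65, 0.82, 0.98, 1.15, 1.31, 1.47, 1.633, 1.633, 1.633])

```text
clock: 30.35
eef_pos: [543.0, 300.4, 158.7]
eef_rot: [-3.141, -0.001, 2.944]
wrist_force: [0.1, 0.6, -1.7]
finger_gap: 11.7
finger_force: 25.0
```

Run:
```python
from chk import *
im=chk('pics/r1.png',32,(474,316),100,3,(60,470,30,370)); cv2.imwrite('pics/r7.png',im)
```

```text
[542.96 300.43 158.71] [-3.1406e+00 -1.0000e-03  2.9439e+00] [ 0.1  0.6 -1.7]
shift px (col,row), per mm 3 ((0.08539746723567987, -1.643957657984629), 0.2941167979574007) diff 6.798027
```

View pics/r7.png

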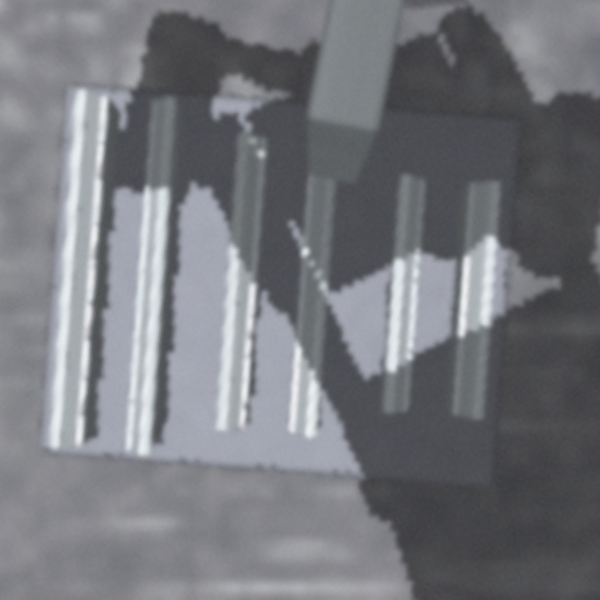

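The rack hasn't moved: same wall positions as in the first view. I'll hover over the short slot.

>>> play_rows([
  [-0.03, -0.015, 0],
  [-0.0678, -0.0317, 0],
  [-0.0678, -0.0317, -0.03],
  [-0.0678, -0.0317, -0.066],
  [-0.0678, -0.0317, -0.066],
  [-0.0678, -0.0317, -0.066],
  [-0.0678, -0.0317, -0.066],
], yaw=[0.06, 0.13, 0.13, 0.13, 0.13, 0.13, 0.13])

```text
clock: 31.28
eef_pos: [476.1, 269.7, 95.1]
eef_rot: [3.14, 0.002, 3.076]
wrist_force: [0.3, 0.5, -2.2]
finger_gap: 11.8
finger_force: 25.0
```

Run:
```python
from h import *
c=wshot('w8.png'); print(c['s']['eef_pos'],c['s']['eef_rot'],c['s']['wrist_force'].round(1))
cv2.imwrite('pics/w8c.png',cv2.resize(c['pixels'][100:400,200:450,::-1],None,fx=2,fy=2,interpolation=cv2.INTER_CUBIC))
```

```text
[476.10363315 269.71051225  95.13495799] [3.14047709e+00 1.98873258e-03 3.07622677e+00] [ 0.3  0.5 -2.2]
```

View pics/w8c.png

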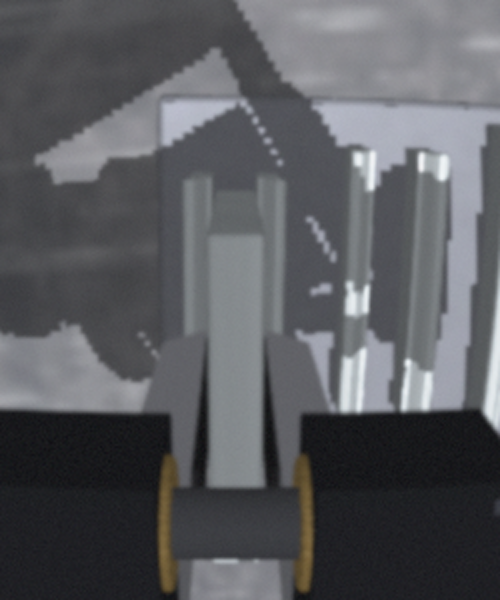

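The plate end (columns 215–258 of the crop) is centred between the slot walls (212 and 258). I'll check the lengthwise position by projection.

Run:
```python
from h import *
c=wshot(); p=c['s']['eef_pos']; y=c['s']['eef_rot'][2]; t=np.array([np.cos(y),np.sin(y)])
f=lambda q:((q[0]-200)*2,(q[1]-100)*2)
for z in(p[2]-38.5,p[2]+31.5): print('plate end',z,f(wproj(c,[*(p[:2]+40*t),z])))
print('slot end',f(wproj(c,[*(np.array([475.2,268.7])+40*t),32])))
print('rack edge z8 seen row ~98', wonz(c,200+250/2,100+98/2,8), 'slot seen', wonz(c,317,100+177/2,32), 'plate seen',wonz(c,317,195,p[2]-38.5),wonz(c,317,100+236/2,p[2]+31.5))
```

```text
plate end 56.39529462711009 (np.float64(235.7472437892418), np.float64(191.28464512223775))
plate end 126.39529462711009 (np.float64(236.62275023549762), np.float64(237.26610671863745))
slot end (np.float64(232.3619626171128), np.float64(179.32845452572542))
rack edge z8 seen row ~98 [409.322493   279.25181022] slot seen [434.55397241 271.89346524] plate seen [435.62065962 271.81761305] [435.74093065 271.7940351 ]
```

>>> play_rows([
  [-0.0008, 0, -0.01],
  [-0.0008, 0, -0.018],
  [-0.0008, 0, -0.026],
  [-0.0008, 0, -0.032],
  [-0.0008, 0, -0.038],
  [-0.0008, 0, -0.038],
], yaw=[-0.002, -0.002, -0.002, -0.002, -0.002, -0.002])

```text
clock: 32.12
eef_pos: [474.4, 269.5, 55.2]
eef_rot: [-3.141, -0.001, 3.075]
wrist_force: [0.2, -0.5, -2.4]
finger_gap: 11.8
finger_force: 25.0
```

>>> play_rows([
  [0, 0, -0.003],
  [0, 0, -0.006],
  [0, 0, -0.008],
  [0, 0, -0.008],
], yaw=[0, 0, 0, 0])

```text
clock: 32.62
eef_pos: [474.5, 269.5, 47.5]
eef_rot: [-3.141, -0.0, 3.075]
wrist_force: [-0.4, 0.8, -1.8]
finger_gap: 12.0
finger_force: 25.0
```

>>> play_rows([
  [0, 0, -0.001],
  [0, 0, -0.001],
], yaw=[0, 0])

```text
clock: 32.88
eef_pos: [474.6, 269.6, 46.6]
eef_rot: [3.142, -0.0, 3.075]
wrist_force: [0.6, -0.5, -2.1]
finger_gap: 12.0
finger_force: 25.0
```

>>> play_rows([
  [0.0006, 0, 0],
  [0.0006, 0, -0.0008],
  [0.0006, 0, -0.0008],
  [0.0006, 0, -0.0008],
], yaw=[0, 0, 0, 0])

```text
clock: 33.38
eef_pos: [475.4, 269.6, 46.5]
eef_rot: [3.141, 0.001, 3.075]
wrist_force: [-2.4, -1.3, 4.9]
finger_gap: 11.5
finger_force: 25.0
```

>>> play_rows([
  [0, 0, -0.0006],
  [0, 0, -0.0006],
], yaw=[0, 0])

```text
clock: 33.62
eef_pos: [475.4, 269.7, 46.4]
eef_rot: [3.141, 0.001, 3.075]
wrist_force: [-4.8, -2.7, 12.2]
finger_gap: 11.7
finger_force: 25.0
```

>>> play_rows([
  [0, 0, 0.001],
  [0, 0, 0.001],
  [0, 0, 0.001],
  [0, 0, 0.001],
  [0, 0, 0.03],
  [0, 0, 0.08],
  [0, 0, 0.13],
  [0, -0.05, 0.13],
  [0, -0.1, 0.13],
  [0, -0.15, 0.13],
  [0, -0.2, 0.13],
  [0, -0.25, 0.13],
], yaw=[0, 0, 0, 0, 0, 0, 0, 0.02, 0.03, 0.05, 0.05, 0.05], hand=0.35)

```text
clock: 35.12
eef_pos: [475.0, 18.0, 175.4]
eef_rot: [-3.142, 0.0, 3.125]
wrist_force: [0.5, 0.9, 0.7]
finger_gap: 33.0
finger_force: 0.0
```

>>> play_rows([
  [0.001, -0.05, 0],
  [0.002, -0.1, 0],
  [0.003, -0.15, 0],
  [0.004, -0.2, 0],
  [0.005, -0.25, 0],
  [0.006, -0.3, 0],
  [0.0065, -0.345, 0],
  [0.0065, -0.345, 0],
  [0.0065, -0.345, 0],
  [0.0065, -0.345, 0],
], yaw=[0, 0, 0, 0, 0, 0, 0, 0, 0, 0])

```text
clock: 36.38
eef_pos: [481.9, -324.4, 175.4]
eef_rot: [-3.142, 0.0, 3.126]
wrist_force: [-0.7, 0.6, -0.4]
finger_gap: 32.8
finger_force: 0.0
```

Run:
```python
from h import *
c=shot('top','t9.png'); s=telemetry.read_state(); print(s['eef_pos'].round(1),s['eef_rot'].round(3),s['joints'].round(2))
a=cv2.imread('pics/top0.png').astype(int); b=c['pixels'][:,:,::-1].astype(int); d=np.abs(a-b).sum(2)
for n,(x,y,w,h) in dict(gauge=(265,200,110,75),rack=(145,225,80,75)).items(): print(n,d[y:y+h,x:x+w].mean())
r=lambda im,x,y,w,h,k:cv2.resize(im[y:y+h,x:x+w].astype('u1'),None,fx=k,fy=k,interpolation=cv2.INTER_CUBIC)
cv2.imwrite('pics/c9.png',np.hstack([r(b,145,225,80,75,4),r(b,265,200,110,75,4)]))
```

```text
[ 481.9 -324.5  175.5] [-3.142  0.     3.126] [-0.66  0.39  1.47  0.    1.28 -2.21]
gauge 22.851030303030303
rack 12.874333333333333
```

View pics/c9.png

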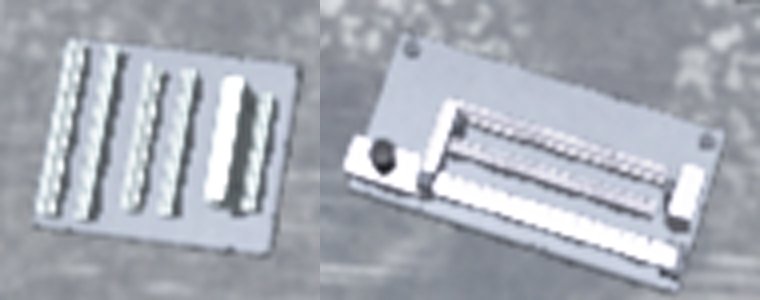

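The plate stands in the short slot at (232,140) of the crop. The caliper and rack are where they were. I'll pick up the long plate.

>>> play_rows([
  [0, -0.0013, -0.04],
  [0, -0.0013, -0.08],
  [0, -0.0013, -0.11],
  [0, -0.0013, -0.1295],
  [0, -0.0013, -0.1295],
], yaw=[0, 0, 0, 0, 0])

```text
clock: 37.05
eef_pos: [481.3, -325.7, 44.8]
eef_rot: [3.14, -0.002, 3.126]
wrist_force: [0.6, -0.9, -0.3]
finger_gap: 33.0
finger_force: 0.0
```

>>> play_rows([
  [0, 0, 0],
  [0, 0, 0],
  [0, 0, 0],
  [0, 0, 0],
  [0, 0, 0],
  [0, 0, 0],
], yaw=[0, 0, 0, 0, 0, 0], hand=0, force=30)

```text
clock: 37.8
eef_pos: [482.0, -326.9, 46.6]
eef_rot: [-3.141, 0.001, 3.125]
wrist_force: [-0.3, 2.7, 7.3]
finger_gap: 11.5
finger_force: 30.0
```

>>> play_rows([
  [0, 0, 0.02],
  [0, 0, 0.04],
  [0, 0, 0.07],
  [0, 0, 0.1],
  [0, 0, 0.13],
  [0, 0, 0.13],
], yaw=[0, 0, 0, 0, 0, 0])

```text
clock: 38.55
eef_pos: [482.2, -327.2, 177.5]
eef_rot: [-3.139, 0.003, 3.125]
wrist_force: [-0.1, -0.3, -2.9]
finger_gap: 11.8
finger_force: 30.0
```

>>> play_rows([
  [0.004, 0.02, 0.003],
  [0.008, 0.04, 0.003],
  [0.012, 0.06, 0.003],
  [0.016, 0.08, 0.003],
  [0.02, 0.1, 0.003],
  [0.024, 0.12, 0.003],
  [0.028, 0.14, 0.003],
  [0.032, 0.16, 0.003],
  [0.04, 0.18, 0.003],
  [0.043, 0.194, 0.003],
  [0.043, 0.194, 0.003],
  [0.043, 0.194, 0.003],
], yaw=[-0.17, -0.34, -0.51, -0.68, -0.85, -1.02, -1.19, -1.36, -1.53, -1.7, -1.812, -1.812])

```text
clock: 40.05
eef_pos: [524.2, -132.5, 177.2]
eef_rot: [-3.139, -0.0, 1.314]
wrist_force: [0.5, -0.3, -2.9]
finger_gap: 11.8
finger_force: 30.0
```

Run:
```python
from chk import *
im=chk('pics/r3.png',36,(550,-40),130,2.25,(110,360,100,390)); cv2.imwrite('pics/r10.png',im)
```

```text
[ 524.16 -132.47  177.2 ] [-3.1395e+00 -1.0000e-04  1.3138e+00] [ 0.5 -0.3 -2.9]
shift px (col,row), per mm 2.25 ((-0.5001083171432867, 0.24258557075648923), 0.6152230277506511) diff 6.1029377
```

>>> play_rows([
  [0.012, 0.034, 0],
  [0.0249, 0.067, 0],
  [0.0249, 0.067, -0.03],
  [0.0249, 0.067, -0.06],
  [0.0249, 0.067, -0.082],
  [0.0249, 0.067, -0.082],
  [0.0249, 0.067, -0.082],
  [0.0249, 0.067, -0.082],
], yaw=[0, 0, 0, 0, 0, 0, 0, 0])

```text
clock: 41.1
eef_pos: [550.0, -65.9, 97.7]
eef_rot: [3.14, -0.0, 1.313]
wrist_force: [0.2, 0.5, -2.4]
finger_gap: 11.9
finger_force: 30.0
```

Run:
```python
from h import *
c=wshot('w11.png'); p=c['s']['eef_pos']; print(p,c['s']['eef_rot'],c['s']['wrist_force'].round(1))
d=p[:2]-[556.2,-38.4]; print('gauge xy',d@[.254,.967],d@[-.967,.254])
```

```text
[549.99006403 -65.88467982  97.71254106] [ 3.14008090e+00 -9.48701087e-05  1.31320987e+00] [ 0.2  0.5 -2.4]
gauge xy -28.155009127471285 -0.9761005905216605
```

>>> play_rows([
  [-0.0003, 0, -0.01],
  [-0.0003, 0, -0.016],
  [-0.0003, 0, -0.022],
  [-0.0003, 0, -0.028],
  [-0.0003, 0, -0.034],
  [-0.0003, 0, -0.039],
  [-0.0003, 0, -0.039],
], yaw=[0, 0, 0, 0, 0, 0, 0])

```text
clock: 42.02
eef_pos: [549.1, -65.7, 57.4]
eef_rot: [-3.141, 0.0, 1.313]
wrist_force: [0.1, 0.1, -2.2]
finger_gap: 11.6
finger_force: 30.0
```

>>> play_rows([
  [0, 0, -0.003],
  [0, 0, -0.006],
  [0, 0, -0.008],
  [0, 0, -0.008],
  [0, 0, -0.008],
], yaw=[0, 0, 0, 0, 0])

```text
clock: 42.65
eef_pos: [549.3, -65.7, 49.8]
eef_rot: [3.141, -0.0, 1.313]
wrist_force: [0.1, 0.4, -1.0]
finger_gap: 11.6
finger_force: 30.0
```

>>> play_rows([
  [0, 0, -0.001],
  [0, 0, -0.001],
  [0, 0, -0.001],
], yaw=[0, 0, 0])

```text
clock: 43.02
eef_pos: [549.3, -65.7, 48.7]
eef_rot: [-3.142, 0.0, 1.313]
wrist_force: [0.3, -0.4, -3.0]
finger_gap: 11.7
finger_force: 30.0
```

>>> play_rows([
  [0, 0, -0.0006],
  [0, 0, -0.0006],
], yaw=[0, 0])

```text
clock: 43.28
eef_pos: [549.4, -65.7, 48.6]
eef_rot: [3.141, 0.0, 1.313]
wrist_force: [-2.8, 0.7, 5.2]
finger_gap: 12.0
finger_force: 30.0
```

>>> play_rows([
  [0, 0, -0.0006],
  [0, 0, -0.0006],
], yaw=[0, 0])

```text
clock: 43.52
eef_pos: [549.4, -65.7, 48.6]
eef_rot: [3.141, 0.0, 1.313]
wrist_force: [-5.5, 1.2, 13.3]
finger_gap: 11.9
finger_force: 30.0
```

>>> play_rows([
  [0, 0, 0.0015],
  [0, 0, 0.0015],
  [0, 0, 0.0015],
  [0, 0, 0.0015],
  [0, 0, 0.03],
  [0, 0, 0.075],
  [-0.002, 0.04, 0.08],
  [-0.004, 0.08, 0.08],
  [-0.0065, 0.132, 0.08],
  [-0.0065, 0.132, 0.05],
  [-0.0065, 0.132, 0.02],
  [-0.0065, 0.132, 0.001],
], yaw=[0, 0, 0, 0, 0, 0, 0, 0, 0, 0, 0, 0], hand=0.35)

```text
clock: 45.02
eef_pos: [542.3, 66.4, 47.1]
eef_rot: [-3.14, 0.0, 1.313]
wrist_force: [-0.1, -0.1, -0.5]
finger_gap: 32.6
finger_force: 0.0
```

>>> play_rows([
  [0, 0, 0],
  [0, 0, 0],
  [0, 0, 0],
  [0, 0, 0],
  [0, 0, 0],
  [0, 0, 0],
], yaw=[0, 0, 0, 0, 0, 0], hand=0.1, force=8)

```text
clock: 45.78
eef_pos: [543.2, 66.3, 49.2]
eef_rot: [3.14, -0.0, 1.313]
wrist_force: [-0.4, -0.5, 6.0]
finger_gap: 17.8
finger_force: 8.0
```

>>> play_rows([
  [-0.0013, -0.0048, 0],
  [-0.0025, -0.0097, 0],
  [-0.0038, -0.0145, 0],
  [-0.0051, -0.0193, 0],
  [-0.0051, -0.0193, 0],
], yaw=[0, 0, 0, 0, 0])

```text
clock: 46.4
eef_pos: [537.9, 46.7, 49.1]
eef_rot: [3.141, -0.0, 1.313]
wrist_force: [-0.4, -1.7, 8.2]
finger_gap: 17.8
finger_force: 8.0
```

>>> play_rows([
  [-0.0003, -0.001, 0],
  [-0.0005, -0.0019, 0],
  [-0.0008, -0.0029, 0],
  [-0.0008, -0.0029, 0],
], yaw=[0, 0, 0, 0])

```text
clock: 46.9
eef_pos: [537.2, 44.2, 49.2]
eef_rot: [3.141, -0.001, 1.313]
wrist_force: [-0.1, 2.1, 6.3]
finger_gap: 17.9
finger_force: 8.0
```

>>> play_rows([
  [-0.0001, -0.0005, 0],
  [-0.0002, -0.0007, 0],
  [-0.0002, -0.0007, 0],
], yaw=[0, 0, 0])

```text
clock: 47.28
eef_pos: [537.1, 43.7, 49.2]
eef_rot: [3.141, -0.001, 1.313]
wrist_force: [-0.2, 2.5, 6.0]
finger_gap: 17.7
finger_force: 8.0
```

>>> play_rows([
  [-0.0001, -0.0005, 0],
  [-0.0001, -0.0005, 0],
], yaw=[0, 0])

```text
clock: 47.52
eef_pos: [536.9, 43.2, 49.1]
eef_rot: [3.141, -0.001, 1.313]
wrist_force: [-0.1, 2.4, 6.3]
finger_gap: 18.0
finger_force: 8.0
```

>>> play_rows([
  [-0.0001, -0.0005, 0],
  [-0.0001, -0.0005, 0],
], yaw=[0, 0])

```text
clock: 47.78
eef_pos: [536.8, 42.7, 49.1]
eef_rot: [3.141, -0.001, 1.313]
wrist_force: [-0.0, 2.9, 5.5]
finger_gap: 17.4
finger_force: 8.0
```

>>> play_rows([
  [-0.0001, -0.0005, 0],
  [-0.0001, -0.0005, 0],
], yaw=[0, 0])

```text
clock: 48.02
eef_pos: [536.7, 42.4, 49.1]
eef_rot: [3.141, -0.001, 1.313]
wrist_force: [-0.7, 4.3, 6.6]
finger_gap: 17.6
finger_force: 8.0
```

>>> play_rows([
  [-0.0001, -0.0005, 0],
  [-0.0001, -0.0005, 0],
], yaw=[0, 0])

```text
clock: 48.28
eef_pos: [536.6, 42.1, 49.2]
eef_rot: [3.141, -0.001, 1.313]
wrist_force: [0.5, 5.2, 6.6]
finger_gap: 17.9
finger_force: 8.0
```

>>> play_rows([
  [-0.0001, -0.0005, 0],
  [-0.0001, -0.0005, 0],
], yaw=[0, 0])

```text
clock: 48.52
eef_pos: [536.6, 41.8, 49.2]
eef_rot: [3.141, -0.002, 1.313]
wrist_force: [0.9, 6.9, 6.0]
finger_gap: 17.8
finger_force: 8.0
```

>>> play_rows([
  [0, 0, 0],
  [0, 0, 0],
  [0, 0, 0],
  [0, 0, 0],
], yaw=[0, 0, 0, 0])

```text
clock: 49.02
eef_pos: [536.6, 41.8, 49.2]
eef_rot: [3.141, -0.002, 1.313]
wrist_force: [0.2, 7.6, 6.2]
finger_gap: 18.1
finger_force: 8.0
```

>>> play_rows([
  [0.0005, 0.0019, 0],
  [0.0018, 0.0068, 0],
  [0.0033, 0.0126, 0],
  [0.0048, 0.0184, 0],
  [0.006, 0.023, 0],
  [0.0066, 0.0251, 0],
  [0.0066, 0.0251, 0],
], yaw=[0, 0, 0, 0, 0, 0, 0])

```text
clock: 49.9
eef_pos: [543.2, 66.1, 49.2]
eef_rot: [3.141, -0.0, 1.313]
wrist_force: [-0.2, 0.3, 6.6]
finger_gap: 17.7
finger_force: 8.0
```

>>> play_rows([
  [0.0003, 0.001, 0],
  [0.0003, 0.001, 0],
], yaw=[0, 0])

```text
clock: 50.15
eef_pos: [543.4, 66.9, 49.2]
eef_rot: [3.141, -0.0, 1.313]
wrist_force: [-1.4, -0.8, 6.0]
finger_gap: 17.8
finger_force: 8.0
```

>>> play_rows([
  [0.0003, 0.001, 0],
  [0.0003, 0.001, 0],
], yaw=[0, 0])

```text
clock: 50.4
eef_pos: [543.5, 67.3, 49.1]
eef_rot: [3.141, 0.001, 1.313]
wrist_force: [-1.8, -6.1, 8.3]
finger_gap: 17.3
finger_force: 8.0
```

>>> play_rows([
  [0, 0, 0],
  [0, 0, 0],
  [0, 0, 0],
  [0, 0, 0.03],
  [0, 0, 0.075],
  [0.002, -0.05, 0.08],
  [0.004, -0.1, 0.08],
  [0.0051, -0.1345, 0.08],
  [0.0051, -0.1345, 0.05],
  [0.0051, -0.1345, 0.02],
  [0.0051, -0.1345, 0.001],
  [0.0051, -0.1345, 0.001],
], yaw=[0, 0, 0, 0, 0, 0, 0, 0, 0, 0, 0, 0], hand=0.35)

```text
clock: 51.9
eef_pos: [547.7, -66.3, 48.4]
eef_rot: [-3.139, 0.0, 1.313]
wrist_force: [0.5, 0.3, 1.4]
finger_gap: 33.1
finger_force: 0.0
```

>>> play_rows([
  [0, 0, 0],
  [0, 0, 0],
  [0, 0, 0],
  [0, 0, 0],
  [0, 0, 0],
  [0, 0, 0],
], yaw=[0, 0, 0, 0, 0, 0], hand=0, force=30)

```text
clock: 52.65
eef_pos: [548.9, -66.5, 50.4]
eef_rot: [3.14, -0.0, 1.313]
wrist_force: [-0.8, 0.2, 6.3]
finger_gap: 12.0
finger_force: 30.0
```

>>> play_rows([
  [0, 0, 0.01],
  [0, 0, 0.03],
  [0, 0, 0.06],
  [0, 0, 0.09],
  [0, 0, 0.12],
  [0, 0, 0.12],
], yaw=[0, 0, 0, 0, 0, 0])

```text
clock: 53.4
eef_pos: [549.2, -66.7, 171.7]
eef_rot: [3.138, -0.0, 1.313]
wrist_force: [-0.5, -0.5, -2.5]
finger_gap: 11.9
finger_force: 30.0
```

>>> play_rows([
  [0, 0.04, 0],
  [0, 0.08, 0],
  [0, 0.12, 0],
  [0, 0.16, 0],
  [0, 0.2, 0],
  [0, 0.24, 0],
  [0, 0.28, 0],
  [0, 0.32, 0],
  [-0.003, 0.35, -0.01],
  [-0.006, 0.368, -0.01],
  [-0.006, 0.368, -0.01],
  [-0.006, 0.368, -0.01],
], yaw=[0.16, 0.32, 0.49, 0.65, 0.82, 0.98, 1.15, 1.31, 1.47, 1.634, 1.634, 1.634])

```text
clock: 54.9
eef_pos: [542.5, 300.7, 158.9]
eef_rot: [-3.141, -0.001, 2.943]
wrist_force: [1.6, -0.3, -2.5]
finger_gap: 11.7
finger_force: 30.0
```

Run:
```python
from chk import *
im=chk('pics/r1.png',32,(474,316),100,3,(60,470,30,290)); cv2.imwrite('pics/r12.png',im)
```

```text
[542.45 300.68 158.9 ] [-3.1409e+00 -6.0000e-04  2.9428e+00] [ 1.6 -0.3 -2.5]
shift px (col,row), per mm 3 ((0.5115207136815343, 1.684363510215121), 0.32878833373060606) diff 6.7627015
```

>>> play_rows([
  [-0.02, 0.026, 0],
  [-0.04, 0.052, 0],
  [-0.0606, 0.0781, 0],
  [-0.0606, 0.0781, -0.03],
  [-0.0606, 0.0781, -0.066],
  [-0.0606, 0.0781, -0.066],
  [-0.0606, 0.0781, -0.066],
  [-0.0606, 0.0781, -0.066],
], yaw=[0.06, 0.1, 0.132, 0.132, 0.132, 0.132, 0.132, 0.132])

```text
clock: 55.95
eef_pos: [482.7, 379.8, 95.3]
eef_rot: [3.14, 0.002, 3.078]
wrist_force: [-0.8, 0.4, -2.0]
finger_gap: 11.8
finger_force: 30.0
```

Run:
```python
from h import *
c=wshot('w13.png'); p=c['s']['eef_pos']; print(p,c['s']['eef_rot'],c['s']['wrist_force'].round(1))
y=c['s']['eef_rot'][2]; t=np.array([np.cos(y),np.sin(y)]); f=lambda q:((q[0]-200)*2,(q[1]-60)*2)
for z in(p[2]-38.4,p[2]+31.6): print('plate end',f(wproj(c,[*(p[:2]+59*t),z])))
print('slot end',f(wproj(c,[*(np.array([482.8,378.8])+60*t),32])))
cv2.imwrite('pics/w13c.png',cv2.resize(c['pixels'][60:360,200:450,::-1],None,fx=2,fy=2,interpolation=cv2.INTER_CUBIC))
```

```text
[482.65639851 379.76049439  95.30571404] [3.14002958e+00 2.03925137e-03 3.07799256e+00] [-0.8  0.4 -2. ]
plate end (np.float64(235.6377669037587), np.float64(206.91779365094123))
plate end (np.float64(236.70969507283678), np.float64(223.46212604397704))
slot end (np.float64(232.47412126135566), np.float64(200.89750374366855))
```

View pics/w13c.png

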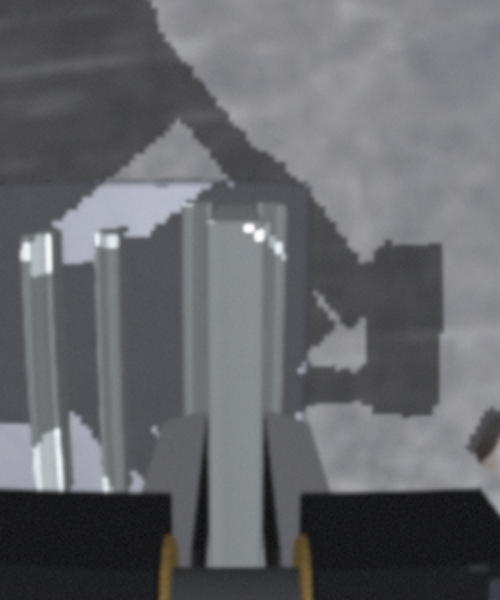

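The long plate is centred laterally over its slot (plate columns 215–258, walls 212 and 258), and the ends are level within about 1 mm. I'll lower it.

>>> play_rows([
  [0.0004, 0, -0.01],
  [0.0004, 0, -0.018],
  [0.0004, 0, -0.026],
  [0.0004, 0, -0.032],
  [0.0004, 0, -0.038],
  [0.0004, 0, -0.038],
], yaw=[-0.003, -0.003, -0.003, -0.003, -0.003, -0.003])

```text
clock: 56.75
eef_pos: [482.1, 379.5, 55.0]
eef_rot: [-3.141, -0.001, 3.076]
wrist_force: [-0.3, 0.2, -1.6]
finger_gap: 12.0
finger_force: 30.0
```

>>> play_rows([
  [0, 0, -0.003],
  [0, 0, -0.006],
  [0, 0, -0.0085],
  [0, 0, -0.0085],
], yaw=[0, 0, 0, 0])

```text
clock: 57.25
eef_pos: [482.2, 379.5, 46.8]
eef_rot: [-3.141, -0.0, 3.076]
wrist_force: [-0.6, 0.3, -1.9]
finger_gap: 11.9
finger_force: 30.0
```

>>> play_rows([
  [0, 0, -0.001],
  [0, 0, -0.001],
], yaw=[0, 0])

```text
clock: 57.5
eef_pos: [482.4, 379.7, 46.4]
eef_rot: [3.141, 0.0, 3.076]
wrist_force: [-0.2, 0.1, 1.2]
finger_gap: 11.8
finger_force: 30.0
```

Seated. I'll release, retreat to clear the view, and check.

>>> play_rows([
  [0, 0, 0.0003],
  [0, 0, 0.0003],
  [0, 0, 0.0003],
  [0, 0, 0.0003],
  [0, 0, 0.03],
  [0, 0, 0.08],
  [0, 0, 0.14],
  [0.02, -0.05, 0.16],
  [0.04, -0.07, 0.16],
  [0.06, -0.075, 0.16],
  [0.075, -0.078, 0.16],
  [0.075, -0.078, 0.16],
], yaw=[0, 0, 0, 0, 0, 0, 0, 0, 0, 0, 0, 0], hand=0.35)

```text
clock: 59.0
eef_pos: [557.7, 301.2, 205.6]
eef_rot: [-3.141, -0.0, 3.075]
wrist_force: [0.7, 0.6, 0.1]
finger_gap: 32.8
finger_force: 0.0
```

Run:
```python
from h import *
c=wshot('w14.png'); print(c['s']['eef_pos'],c['s']['eef_rot'],c['W'][:3,3])
im=rect(c,32,(474,316),100,3)[:,:,::-1]; cv2.imwrite('pics/r14.png',im)
t=shot('top')['pixels'][:,:,::-1]
g=cv2.resize(t[200:275,265:375],None,fx=1.8,fy=1.8,interpolation=cv2.INTER_CUBIC)
o=np.zeros((600,800,3),'u1'); o[:,:600]=im; o[:g.shape[0],600:600+g.shape[1]]=g; cv2.imwrite('pics/f14.png',o)
```

```text
[557.68842099 301.19720367 205.62412232] [-3.14136493e+00 -3.51944947e-04  3.07491346e+00] [489.01708553 305.44749449 384.84758638]
```

View pics/f14.png

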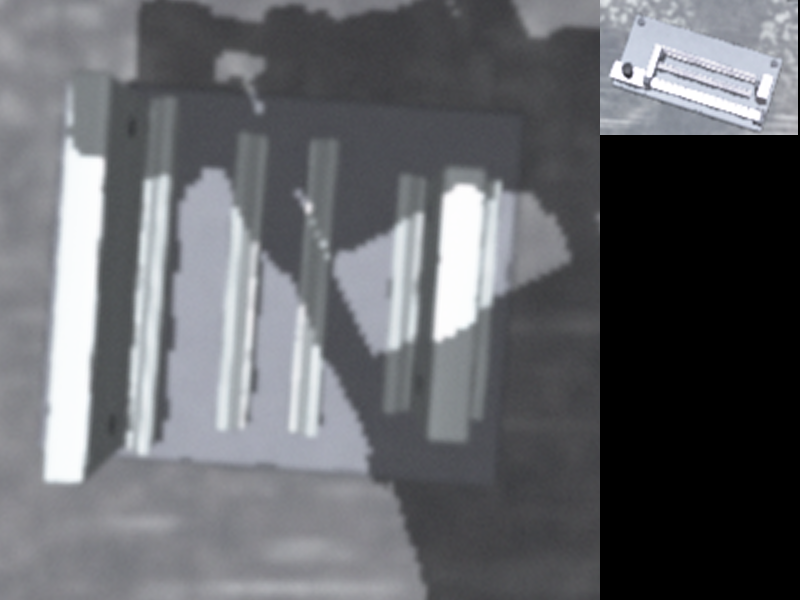

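Both plates stand upright in their own slots, with ends level to under 1 mm: short plate x 474.7 against slot 475.0, long plate 482.6 against 482.9. The jaw is at its open stop and the gripper is clear, so I'll hand in.

```bash
python3 -c "
from cell import manip
print(manip.sign_off())"
```

```text
the job is handed in; nothing more can be done
None
```

I measured the short plate and then the long plate in the caliper, stood each in its own rack slot with ends level to within about 1 mm, left the jaw fully open, and handed the job in; the middle plate was absent.

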